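# Uncover the hot warming pot with the lid lifter

### The arm

A 6-joint arm with a two-finger parallel gripper is mounted at the origin on a cart in front of the work surface, level with it; the furniture and walls round the work are solid. World frame = base frame: x ahead of the robot, y to its left, z up, the work surface at z = 0. Lengths are in m, angles in rad, forces in N, time in s.
With the tool pointing down it reaches from about 0.225 to 0.875 m from the base axis. Payload 3.4 kg.
Tool frame: the origin (TCP) lies between the finger pads; the fingertips stand 11 mm ahead of it and the grasp point (between the pads) lies 8 mm behind it; z points along the fingers, y is the line along which they close (so a half turn about z gives the same grasp; the last joint's range is limited). The gripper opens to 85 mm and grips with 20 to 120 N. Pads are 22 mm wide; open, the fingers measure 114 mm over their backs; the gripper's body (76 mm by 85 mm) begins 54 mm behind the grasp point. The pads swing forward as they close: fully open they stand 13 mm farther back than shut.
Start: joints at [0.987, 0.276, 1.505, -0, 1.361, -0.121], TCP at [0.257, 0.515, 0.242] pointing down, gripper open.
Joint ranges: [-2.89, 2.89], [-0.75, 2.08], [0.22, 2.7], [-1.18, 4.32], [0.11, 2.71], [-2.7, 2.7]. Speed limits (rad/s): [2.57, 2.57, 3.14, 3.14, 3.14, 3.14].

### API

Orientations are given as a unit quaternion [w, x, y, z].
In Python, from rig import sensors, eyes, manip gives the robot as it stands.
- The arm moves only by the tool drive_tool, never from a script. Its argument "deltas" is a list of rows, each an object with "linear": the shift along the world's x, y, z in mm, a list of three; "twist": the turn about the world's z in degrees; "claw": the opening, from 0 (shut) to 1 (fully open). In form: [{"linear": [tx, ty, tz], "twist": twist, "claw": claw}, ...]. A call has 1 to 12 rows; each row is the pose to reach, as a shift and turn from the pose commanded when the call began; what a row does not reach only later rows make up. A row lasts 1/12 s, in which the tool goes at most 41.7 mm and 7.16 degrees, less where a joint would pass 70% of its speed; a pose out of reach is approached as far as the arm can. A call with a gripper value outside its range is refused whole. The fingers move at their own pace and stop on an object; "squeeze" is the grip in N (left out, the last holds). Time passes only in rows, so rows that repeat a pose let the fingers close. It gives the time, the measured TCP pose, the force, the opening and the grip force at its end, in the units of the state.
- sensors.get_state(): the state, without advancing time (a new reading comes with each control period).
- eyes.get_image(name): name is "scene" or "top"; returns the picture (480x640x3 uint8, red, green, blue); there is no depth.
- eyes.camera_model(name): a dict with "intrinsics" (3x3 intrinsics, pixels), "R" (3x3) and "t" (3): a world point X has camera coordinates R X + t. Camera axes: x right, y down, z forward; pixel columns grow to the right and rows downward; lengths in m; the calibration is good to about 2 mm. A picture is of the moment at which its call begins. camera_model takes no time and is no camera call.
- manip.sign_off(): hands the job in; it is judged then, once.
The state is a dict: "clock": time; "qpos": joint angles; "qd": joint speeds; "effort": joint torques, N m; "position": TCP position; "ee_rot": TCP orientation; "contact_force": force on the tool from outside, world axes, zero at the start; "moment": the same for the moment, N m; "width": finger opening in m; "gripper_force": force on a finger pad.
Only numpy, scipy, OpenCV 4.12 (cv2) and the standard library are available. Lean on these libraries where they do the work, as an engineer would, in place of code of your own. Each camera call takes 0.05 s, during which the arm holds its last target. There are 200 camera calls.

### The job

The lid of the warming pot is hot, so never touch it with the hand: take the red-handled lid lifter from its rest, hook it under the one of the lid's three loops from which the lid hangs level, and lift the lid off, keeping it level. Set it down, without dropping it, flat and centred on the slatted wooden trivet and lined up with it, then unhook the lifter and hang it back on its rest as it was, let go of it, and leave everything else where it lies.

Things in the scene. Friction and masses are not known exactly. Their poses are not given: they have to be found in the camera images.
- lifter: Lid lifter, 172 mm tall, 0.15 kg, hanging upright in its rest. Origin: centre of the underside of its square black collar (44x44x6 mm); z up along the handle, x forward, the way its throat opens. Below the collar a round neck, 10 mm thick, goes down to z=-22 mm, then bends back to an upright spine (10 mm thick, at x=-34 mm, z=-36 to -87 mm), whose foot carries a flat forward blade.
- grip (a point): Middle of the lifter's red handle (lifter frame 0, 0, 50 mm): 24x24 mm square, upright, from 6 to 81 mm above the lifter's origin. Straight above the load, so it hangs without twisting the grip.
- blade (a point): Point on the top face of the lifter's blade, straight below the handle (lifter frame 0, 0, -85 mm), where a loop should rest. The blade is 18 mm wide (y), 6 mm thick, runs from x=-38 to +20 mm; a lip at its front (x=16 to 20 mm) rises 5 mm. The throat above the blade, open to +x, is about 45 mm high.
- lifter_rest: Fixed stand of the lifter: grey foot 120x80x8 mm, a dark post 44 mm wide at the back (x=38 to 54 mm) and two level prongs from it to x=-22 mm, each 12 mm wide, 20 mm gap between, top face at z=115 mm. Origin: underside centre of the foot; x points from the open prong ends to the post. The lifter hangs with its neck in the gap, collar on the prongs, its x along the rest's within 0.1 rad.
- rest_seat (a point): Point midway between the prongs at the height of their top (rest frame 0, 0, 115 mm), axes as the rest's: the lifter's origin belongs here. To take the lifter off raise it about 10 mm and draw it towards the rest's -x by 60 mm or more before lifting further (the blade is nearly as wide as the gap); hang it back the same way in reverse.
- lid: Loose hot lid, 0.3 to 0.52 kg. Origin: centre of the underside of its blue metal plate, 120x200x5 mm (x, y, z); z up, y along its length. A plug under it, 80x160 mm, 8 mm deep, sits loosely in the pot. Along y through x=0 stands a dark handle: a flat strap 14 mm wide, underside at z=35 mm, top 39 mm, on four posts 6 mm wide at y=-60, -20, 20, 60 mm, making three loops open through along x.
- block_top (a point): Top centre of the heavy brass thermometer block fixed across the lid's +y end (lid frame 0, 82, 39 mm; 90x32x34 mm, a dial on top up to z=44 mm). It weighs as much as all the rest of the lid, which is symmetric about the lid's middle, so the lid's balance point lies well off its middle; from a wrong loop it tips.
- loop_1 (a point): Middle of the underside of the strap in the loop farthest from the brass block (lid frame 0, -40, 35 mm). Each loop's clear opening is 34 mm wide and 30 mm high, from the plate's top to the strap.
- loop_2 (a point): The same point in the middle loop (lid frame 0, 0, 35 mm).
- loop_3 (a point): The same point in the loop next to the brass block (lid frame 0, +40, 35 mm).
- pot: Fixed oblong warming pot, steel with green sides, open at the top, 112x192 mm (x, y; 123 mm over the sides), walls 5 mm, rim at z=55 mm. Origin: underside centre; y along its length. At the start the lid's plate lies on the rim, lengthwise as the pot.
- trivet: Fixed trivet of seven pale wooden slats on two runners, 140x220 mm (x, y), top at z=20 mm. Origin: underside centre; y along its length. A lid resting on it by its plug has its origin 28 mm above the table. Either way round will do.
- trivet_top (a point): Centre of the trivet's top face.
- tape_measure: Bystander, not to be disturbed: yellow and black tape measure, 65x89x34 mm. Origin: centre of its underside.
- tube_1: Bystander, not to be disturbed: black tube with a red cap, 56x172x37 mm. Origin: centre of its underside.
- light_string_box: Bystander, not to be disturbed: red cardboard box, 70x106x55 mm. Origin: centre of its underside.
- paint_brush: Bystander, not to be disturbed: flat paint brush with a red handle, 54x255x18 mm. Origin: centre of its underside.
- sanding_block: Bystander, not to be disturbed: brown sanding block, 66x100x32 mm. Origin: centre of its underside.
- black_tape: Bystander, not to be disturbed: roll of black tape, 72x74x20 mm. Origin: centre of its underside.
There are look-alikes about, which are no part of the job. What is shaped like the lifter but purple is not meant.

How it is judged:
On the way, in this order (a step that is already met when the one before it is completed fails the run):
1. the lifter is held in the gripper, off its rest (distance between lifter and rest_seat above 0.06 m and contact force between the fingers and lifter above 1 N), for 0.1 s.
2. the lid hangs level on the lifter by the balancing loop, clear of the pot (z of lid in the frame of pot above 0.075 m and angle between lid's own z axis and vertical below 0.15 rad and contact force between lifter and lid above 1.5 N and contact force between lid and pot below 0.1 N and distance between blade and loop_3 below 0.03 m), for 0.3 s.
3. the lid lies flat and centred on the trivet (x of lid in the frame of trivet between -0.03 and 0.03 m and y of lid in the frame of trivet between -0.03 and 0.03 m and z of lid in the frame of trivet between 0.023 and 0.034 m and angle between the y axis of lid and the y axis of trivet, either way round below 0.25 rad and angle between lid's own z axis and vertical below 0.08 rad and contact force between lid and trivet above 1 N), for 0.2 s.
At the end, for the whole second after the job is handed in: The lid rests level (0.08 rad) on the trivet, centred within 30 mm along each axis and lined up within 0.25 rad, either way round; the lifter hangs still, upright (0.12 rad), by its collar on the prongs, within 18 mm along, 12 mm across and 6 mm in height of the seat, let go, clear of the lid (all of step 3 and x of lifter in the frame of rest_seat between -0.018 and 0.018 m and y of lifter in the frame of rest_seat between -0.012 and 0.012 m and z of lifter in the frame of rest_seat between -0.006 and 0.006 m and angle between lifter's own z axis and vertical below 0.12 rad and contact force between lifter and lifter_rest above 0.4 N and linear speed of each of lid, lifter below 0.02 m/s and contact force between lifter and lid below 0.1 N and contact force between the fingers and lifter below 0.1 N); the robot touches nothing.
It fails at once if the gripper or arm touches the hot lid (contact force between any of the fingers, the arm and lid above 0.5 N).
It fails at once if the lid is tipped by more than 0.3 rad (angle between lid's own z axis and vertical above 0.3 rad).
It fails at once if the lid is dropped or flung (faster than 0.7 m/s) (linear speed of lid above 0.7 m/s).
It fails at once if a bystander is moved by more than 25 mm (distance of any of tape_measure, tube_1, light_string_box, paint_brush, sanding_block, black_tape from where it was at the start of the episode above 0.025 m).
It also fails if it takes over 64 s, if anything falls off the work surface, if the arm or the gripper's body presses on something with over 40 N, if the wrist force passes 120 N, or if a joint passes its speed limit or range.

## Working session

There is one attempt and no reset: what is moved stays moved. The work goes in short steps, Python scripts to look and compute and a tool call to move; the robot and the scene stay as the last step left them, time stands still between calls to the robot, and variables do not carry over. Pictures are saved under pics/ and viewed, at most 13 in all, crops included, and the job is handed in when it is done.

Besides the shell and the picture viewer there is one more tool, called after "Emit:" as name(argument=value, ...) on one line, values as JSON. drive_tool: Moves the arm, as the interface text tells. Its arguments: {"type":"object","properties":{"deltas":{"type":"array","items":{"type":"object","properties":{"linear":{"type":"array","items":{"type":"number"}},"twist":{"type":"number"},"claw":{"type":"number"}}}},"squeeze":{"type":"number"}},"required":["deltas"]}

```bash
mkdir -p pics
python3 - <<'E'
from rig import sensors, eyes
import cv2
for n in("scene","top"):
    im=eyes.get_image(n); cv2.imwrite(f"pics/{n}0.png",im[:,:,::-1]); m=eyes.camera_model(n)
    print(n,m["intrinsics"],m["R"],m["t"])
s=sensors.get_state();print(s)
E
```

```text
scene [[467.86871231   0.         323.59603585]
 [  0.         467.86871231 241.87911149]
 [  0.           0.           1.        ]] [[ 0.69496416 -0.718686    0.02269886]
 [-0.37103819 -0.38547427 -0.84483149]
 [ 0.6159184   0.57870547 -0.53455075]] [-0.33161333  0.34745582  0.81380514]
top [[568.14763979   0.         318.37566524]
 [  0.         568.14763979 239.42742604]
 [  0.           0.           1.        ]] [[ 0.31902068 -0.94763627  0.0145366 ]
 [-0.80623209 -0.27941619 -0.52145605]
 [ 0.49821243  0.15463539 -0.85315431]] [-0.1023906   0.5353311   1.49093003]
{'clock': 0.1, 'qpos': array([ 9.86968219e-01,  2.76526587e-01,  1.50601739e+00,  6.70264127e-06,
        1.36069970e+00, -1.20973141e-01]), 'qd': array([-0.00118436, -0.00275119, -0.00268836, -0.00132302,  0.00113951,
        0.00065921]), 'effort': array([ 2.49633114e-03, -4.17700696e+01, -2.46405584e+01,  1.26610312e-04,
        5.75144455e-03, -7.55885765e-06]), 'position': array([0.25647478, 0.51412003, 0.24152482]), 'ee_rot': array([-2.88002565e-04,  2.29367788e-01,  9.73339476e-01, -7.73650236e-04]), 'contact_force': array([ 0.52539825, -0.73416921, -0.26642357]), 'moment': array([-0.05673775,  0.02525641,  0.01975516]), 'gripper_force': 0.0, 'width': 0.0850574563250284}
```

View pics/scene0.png

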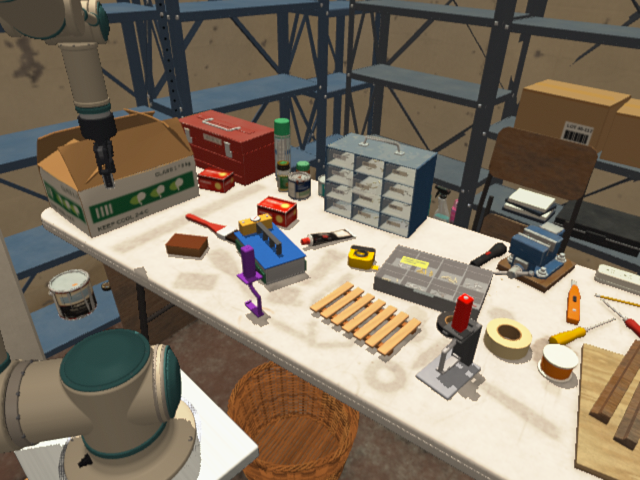

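View pics/top0.png

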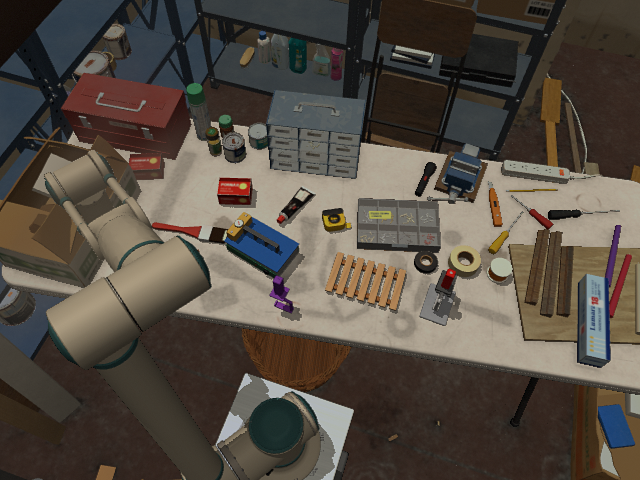

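The overview shows two things that could be the lifter: the red-handled one at scene (463,313) / top (449,281), and the purple one at scene (249,262) / top (279,288). I choose the red one, standing on the grey foot. The lid is at scene (267,243) with its brass block at the left end, and the trivet is at scene (365,318). Next I take close crops of these.

```bash
cat > mont.py <<'E'
import cv2,numpy as np
def tile(im,x,y,w,h,k):
    c=cv2.resize(im[y:y+h,x:x+w],None,fx=k,fy=k,interpolation=cv2.INTER_CUBIC)
    for u in range((x+9)//10*10,x+w,10):
        cv2.line(c,((u-x)*k,0),((u-x)*k,4 if u%50 else 12),(0,0,255),1)
        if u%20==0: cv2.putText(c,str(u),((u-x)*k,14),0,.35,(0,0,255),1)
    for v in range((y+9)//10*10,y+h,10):
        cv2.line(c,(0,(v-y)*k),(6,(v-y)*k),(0,0,255),1)
        if v%20==0: cv2.putText(c,str(v),(8,(v-y)*k+4),0,.35,(0,0,255),1)
    return c
E
python3 - <<'E'
from mont import *
s=cv2.imread("pics/scene0.png");t=cv2.imread("pics/top0.png")
a=np.hstack([tile(s,410,285,80,120,5),tile(t,415,255,80,120,5)]);cv2.imwrite("pics/c1.png",a)
b=np.hstack([tile(s,220,205,95,80,4),tile(t,215,205,95,80,4)])
c=np.hstack([tile(s,305,278,120,80,3),tile(t,320,245,120,80,3)])
o=np.zeros((b.shape[0]+c.shape[0],800,3),np.uint8);o[:b.shape[0],:b.shape[1]]=b;o[b.shape[0]:,:c.shape[1]]=c
cv2.imwrite("pics/c2.png",o)
E
```

```text
(no output)
```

View pics/c1.png

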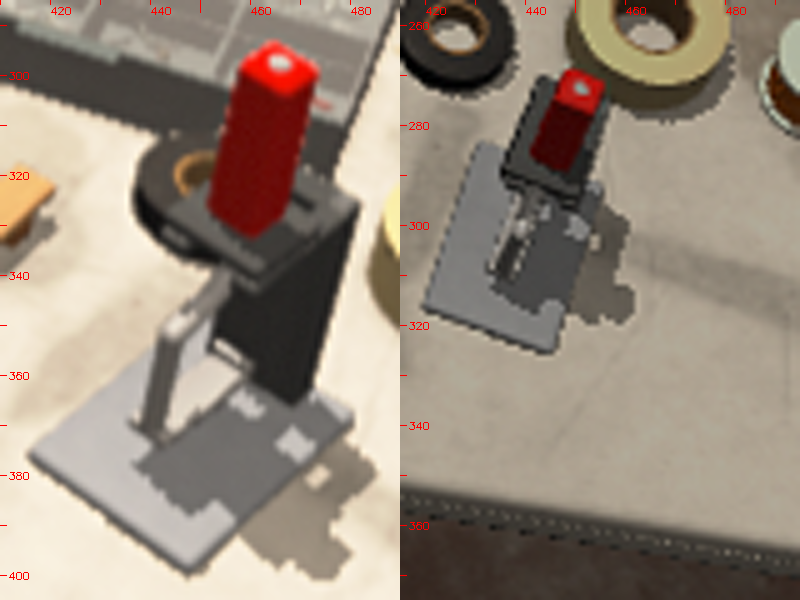

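View pics/c2.png

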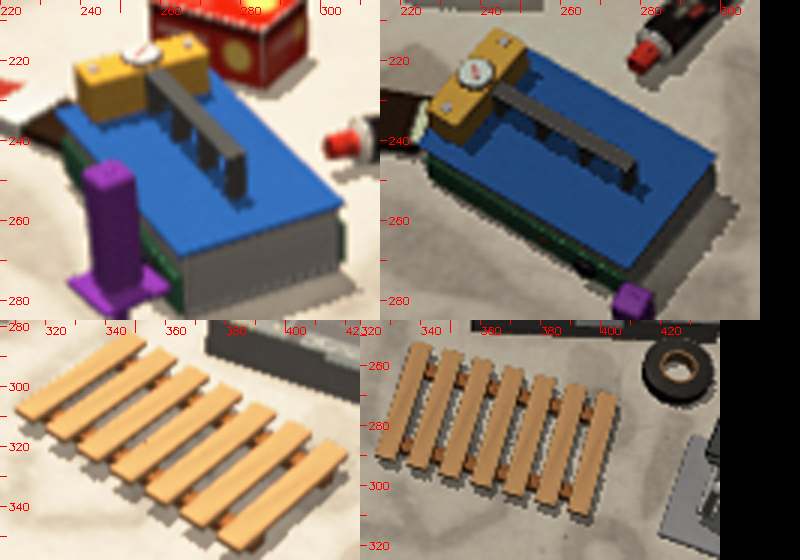

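```bash
cat > fit.py <<'E'
import numpy as np
from rig import eyes
from scipy.optimize import least_squares
CM={n:eyes.camera_model(n) for n in("scene","top")}
def proj(n,P):
    m=CM[n];c=np.atleast_2d(P)@m["R"].T+m["t"];p=c@m["intrinsics"].T
    return p[:,:2]/p[:,2:]
def fit(obs,x0,z0=0.):  # obs: (cam, local xyz mm, pix); fits x,y,yaw
    def r(q):
        c,s=np.cos(q[2]),np.sin(q[2]);o=[]
        for n,l,p in obs:
            l=np.array(l)/1000;o.append(proj(n,[q[0]+c*l[0]-s*l[1],q[1]+s*l[0]+c*l[1],l[2]+z0])[0]-p)
        return np.ravel(o)
    a=least_squares(r,x0,loss='soft_l1');return a.x,np.round(r(a.x).reshape(-1,2),1).tolist()
def tri(obs):
    a=least_squares(lambda X:np.ravel([proj(n,X)[0]-p for n,p in obs]),[.5,.1,.1]);return a.x,a.cost
E
python3 - <<'E'
from fit import *
S,T="scene","top"
print("rest",fit([(S,(-60,40,8),(415.6,376)),(S,(-60,-40,8),(448,398)),(S,(60,-40,8),(480.5,367)),(T,(60,40,8),(432,283.5)),(T,(-60,40,8),(419.5,316.6)),(T,(-60,-40,8),(445.3,324.5))],[.5,-.3,0]))
print("hand",tri([(S,(466,297.5)),(T,(451.6,272.5))]))
print("lid",fit([(S,(60,-100,60),(306,256)),(S,(-60,-100,60),(265,269)),(S,(-60,100,60),(234.5,232.5)),(T,(60,-100,60),(299.2,244)),(T,(-60,-100,60),(276.8,272)),(T,(-60,100,60),(225.5,241)),
 (S,(-45,98,94),(238.8,221.8)),(S,(45,66,94),(272,217.5)),(S,(-45,66,94),(242,226))],[.5,.2,0]))
print("triv",fit([(S,(-70,110,20),(310,307.3)),(S,(70,110,20),(349.3,282.3)),(S,(70,-110,20),(421,323)),(S,(-70,-110,20),(386.7,353)),(T,(70,110,20),(338.3,252.7)),(T,(-70,110,20),(326,290.7)),(T,(70,-110,20),(406,269.3)),(T,(-70,-110,20),(394.3,309.3))],[.5,0,0]))
print("purple",tri([(S,(247,247.5)),(T,(279,278))]))
E
```

```text
rest (array([ 0.52659292, -0.30715058, -0.04453987]), [[-0.8, -1.0], [0.4, 1.0], [0.9, -0.1], [-1.9, -0.8], [-0.2, -0.1], [0.4, 1.3]])
hand (array([ 0.53035919, -0.30624447,  0.19762199]), np.float64(0.14895550624588924))
lid (array([ 0.52589949,  0.25241366, -0.25509306]), [[1.0, -0.4], [-0.4, -0.1], [-0.9, -0.2], [0.7, 0.1], [0.4, 0.9], [-1.5, -0.0], [-0.8, -1.2], [0.8, 0.3], [0.6, -0.2]])
triv (array([ 0.52779258, -0.08419085,  0.03407413]), [[-0.2, -0.1], [-1.5, -1.2], [1.5, -1.3], [-0.2, 1.8], [-0.5, -1.1], [-0.7, -0.5], [0.8, 0.6], [2.6, 0.6]])
purple (array([0.37175234, 0.13526305, 0.17280017]), np.float64(1.161424263474318))
```

Emit:
drive_tool(deltas=[{"linear": [10,-30,30],"twist": -3,"claw": 1},{"linear": [272,-822,40],"twist": -66,"claw": 1},{"linear": [272,-822,40],"twist": -66,"claw": 1},{"linear": [272,-822,40],"twist": -66,"claw": 1},{"linear": [272,-822,40],"twist": -66,"claw": 1},{"linear": [272,-822,40],"twist": -66,"claw": 1},{"linear": [272,-822,40],"twist": -66,"claw": 1},{"linear": [272,-822,40],"twist": -66,"claw": 1},{"linear": [272,-822,40],"twist": -66,"claw": 1},{"linear": [272,-822,40],"twist": -66,"claw": 1},{"linear": [272,-822,40],"twist": -66,"claw": 1},{"linear": [272,-822,40],"twist": -66,"claw": 1}])

```text
clock: 1.1
position: [0.41, 0.0488, 0.2772]
ee_rot: [-0.0, 0.723, 0.691, 0.0]
contact_force: [0.8, 0.4, -0.2]
width: 0.0857
gripper_force: 0.0
```

Emit:
drive_tool(deltas=[{"linear": [119,-356,0],"twist": 0,"claw": 1},{"linear": [119,-356,0],"twist": 0,"claw": 1},{"linear": [119,-356,0],"twist": 0,"claw": 1},{"linear": [119,-356,0],"twist": 0,"claw": 1},{"linear": [119,-356,0],"twist": 0,"claw": 1},{"linear": [119,-356,0],"twist": 0,"claw": 1},{"linear": [119,-356,0],"twist": 0,"claw": 1},{"linear": [119,-356,0],"twist": 0,"claw": 1},{"linear": [119,-356,0],"twist": 0,"claw": 1},{"linear": [119,-356,0],"twist": 0,"claw": 1},{"linear": [119,-356,0],"twist": 0,"claw": 1},{"linear": [119,-356,0],"twist": 0,"claw": 1}])

```text
clock: 2.1
position: [0.5287, -0.3048, 0.2763]
ee_rot: [-0.001, 0.723, 0.691, 0.0]
contact_force: [-0.6, 0.3, 1.2]
width: 0.0858
gripper_force: 0.0
```

Run:
```python
from rig import sensors, eyes
from mont import *
from fit import proj
s=eyes.get_image("scene")[:,:,::-1];t=eyes.get_image("top")[:,:,::-1]
cv2.imwrite("pics/c3.png",np.hstack([tile(s,400,215,100,145,4),tile(t,410,190,100,145,4)]))
p=sensors.get_state()["position"];print(p,proj("scene",p),proj("top",p))
```

```text
[ 0.52875525 -0.30377538  0.27718833] [[473.02784611 261.49303822]] [[456.72972131 258.49691267]]
```

View pics/c3.png

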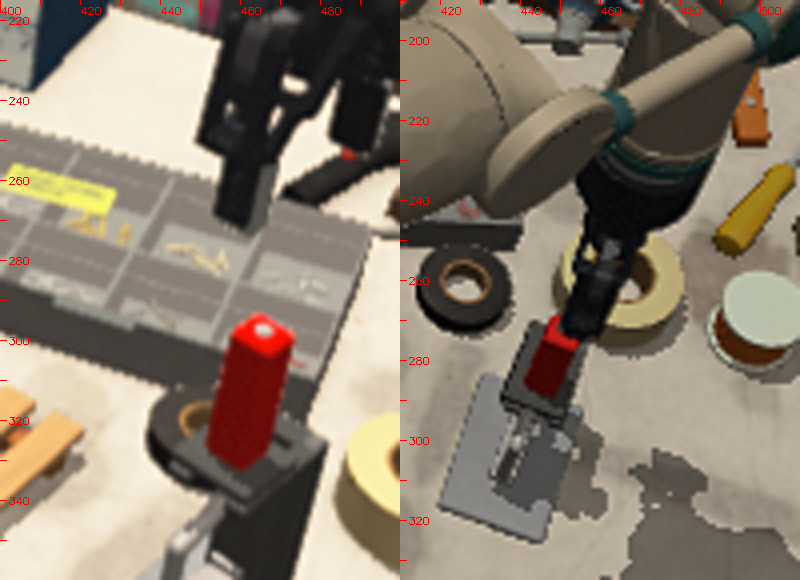

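The gripper stands just above the red handle. The handle top is at scene (466,298), matching the fit, and nothing is in the way, so I descend and grasp.

Emit:
drive_tool(deltas=[{"linear": [0,0,-30],"twist": 0,"claw": 1},{"linear": [0,-1,-60],"twist": 0,"claw": 1},{"linear": [0,-2,-90],"twist": 0,"claw": 1},{"linear": [0,-2,-120],"twist": 0,"claw": 1},{"linear": [0,-2,-120],"twist": 0,"claw": 0},{"linear": [0,-2,-120],"twist": 0,"claw": 0},{"linear": [0,-2,-120],"twist": 0,"claw": 0},{"linear": [0,-2,-120],"twist": 0,"claw": 0},{"linear": [0,-2,-120],"twist": 0,"claw": 0},{"linear": [0,-2,-120],"twist": 0,"claw": 0},{"linear": [0,-2,-120],"twist": 0,"claw": 0},{"linear": [0,-2,-120],"twist": 0,"claw": 0}], squeeze=90)

```text
clock: 3.2
position: [0.5306, -0.3079, 0.1598]
ee_rot: [0.002, 0.722, 0.691, 0.001]
contact_force: [0.2, 1.0, 7.7]
width: 0.023
gripper_force: 86.9
```

Emit:
drive_tool(deltas=[{"linear": [0,0,4],"twist": 0,"claw": 0},{"linear": [0,0,8],"twist": 0,"claw": 0},{"linear": [0,0,11],"twist": 0,"claw": 0},{"linear": [0,0,11],"twist": 0,"claw": 0},{"linear": [0,0,11],"twist": 0,"claw": 0}])

```text
clock: 3.62
position: [0.5292, -0.3073, 0.1683]
ee_rot: [0.0, 0.722, 0.691, -0.0]
contact_force: [0.2, -0.2, -1.2]
width: 0.0234
gripper_force: 87.2
```

Emit:
drive_tool(deltas=[{"linear": [-20,1,1],"twist": 0,"claw": 0},{"linear": [-45,2,1],"twist": 0,"claw": 0},{"linear": [-70,3,1],"twist": 0,"claw": 0},{"linear": [-90,4,1],"twist": 0,"claw": 0},{"linear": [-90,4,20],"twist": 0,"claw": 0},{"linear": [-90,4,50],"twist": 0,"claw": 0},{"linear": [-90,4,80],"twist": 0,"claw": 0},{"linear": [-90,4,80],"twist": 0,"claw": 0},{"linear": [-90,4,80],"twist": 0,"claw": 0},{"linear": [-90,4,80],"twist": 0,"claw": 0}])

```text
clock: 4.45
position: [0.4387, -0.3028, 0.2474]
ee_rot: [-0.001, 0.722, 0.691, -0.0]
contact_force: [-0.2, -0.4, -1.3]
width: 0.0228
gripper_force: 88.2
```

Run:
```python
from rig import sensors, eyes
from mont import *
from fit import proj
s=eyes.get_image("scene")[:,:,::-1];t=eyes.get_image("top")[:,:,::-1]
p=sensors.get_state()["position"];a=proj("scene",p)[0];b=proj("top",p)[0];print(p,a,b)
cv2.imwrite("pics/c4.png",np.hstack([tile(s,int(a[0])-50,int(a[1])-30,100,130,4),tile(t,int(b[0])-50,int(b[1])-30,100,130,4)]))
```

```text
[ 0.43839373 -0.30248172  0.2464848 ] [441.63835724 297.97168798] [446.57228836 293.36419698]
```

View pics/c4.png

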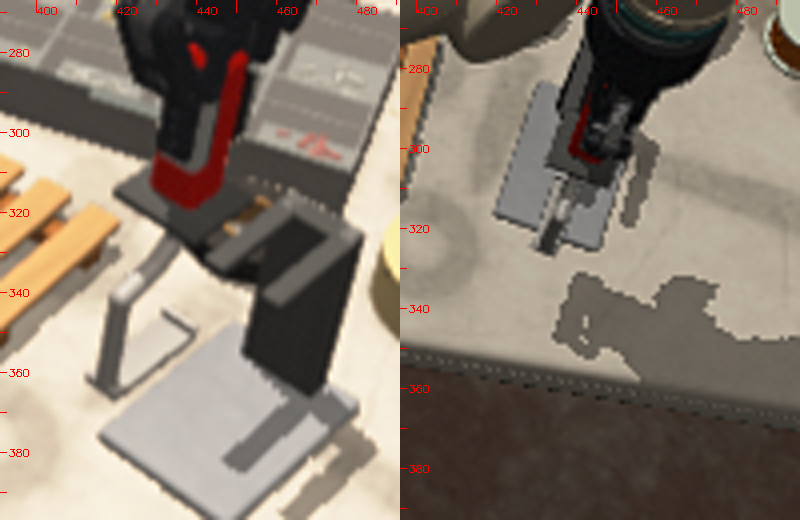

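Run:
```python
from fit import *
S="scene";p=np.array([.4386,-.3027])
ob=[(S,(20,9,-80),(431.8,345)),(S,(20,-9,-80),(439.8,349)),(S,(-38,-9,-91),(418.8,365.8)),(S,(-38,9,-88),(412.5,361.5)),
 (S,(-22,22,3),(419.3,314.5)),(S,(0,0,-22),(434.5,326))]
def r(q):
    c,s=np.cos(q[3]),np.sin(q[3])
    return np.ravel([proj(n,[q[0]+(c*l[0]-s*l[1])/1e3,q[1]+(s*l[0]+c*l[1])/1e3,q[2]+l[2]/1e3])[0]-u for n,l,u in ob])
a=least_squares(r,[*p,.2,0],loss='soft_l1',f_scale=1);print(a.x,r(a.x).round(1))
# fit with xy fixed
b=least_squares(lambda q:r([*p,*q]),[.2,0],loss='soft_l1');print(b.x,r([*p,*b.x]).round(1))
```

```text
[ 0.45146857 -0.29360946  0.1895968  -0.10289249] [ 0.8 -2.   0.5 -0.6  0.4  1.7 -0.8 -1.  -0.8  0.6 -0.2  1.1]
[ 0.20356267 -0.1343595 ] [ 2.7 -1.4  2.4  0.3  1.   2.5 -0.1 -0.6  0.4  0.   1.4  1.2]
```

The lifter hangs upright in the grip; its blade tip is at scene (436,347). I carry it to the loop by the brass block, staying high.

Emit:
drive_tool(deltas=[{"linear": [10,20,25],"twist": 0,"claw": 0},{"linear": [20,55,35],"twist": 0,"claw": 0},{"linear": [30,95,40],"twist": 0,"claw": 0},{"linear": [40,135,40],"twist": -2,"claw": 0},{"linear": [50,175,40],"twist": -4,"claw": 0},{"linear": [60,215,40],"twist": -6,"claw": 0},{"linear": [60,255,40],"twist": -8,"claw": 0},{"linear": [60,295,40],"twist": -10,"claw": 0},{"linear": [60,335,40],"twist": -12,"claw": 0},{"linear": [60,375,40],"twist": -12,"claw": 0},{"linear": [60,415,40],"twist": -12,"claw": 0},{"linear": [60,450,40],"twist": -12,"claw": 0}])

```text
clock: 5.55
position: [0.4981, 0.1492, 0.2866]
ee_rot: [-0.001, 0.791, 0.612, -0.001]
contact_force: [1.3, -0.3, -0.9]
width: 0.0232
gripper_force: 88.2
```

Emit:
drive_tool(deltas=[{"linear": [0,35,0],"twist": 0,"claw": 0},{"linear": [0,75,0],"twist": 0,"claw": 0},{"linear": [0,110,0],"twist": 0,"claw": 0},{"linear": [-12,145,0],"twist": 0,"claw": 0},{"linear": [-40,165,0],"twist": 0,"claw": 0},{"linear": [-45,165,-30],"twist": 0,"claw": 0},{"linear": [-45,165,-60],"twist": 0,"claw": 0},{"linear": [-45,165,-80],"twist": 0,"claw": 0},{"linear": [-45,165,-80],"twist": 0,"claw": 0},{"linear": [-45,165,-80],"twist": 0,"claw": 0},{"linear": [-45,165,-80],"twist": 0,"claw": 0}])

```text
clock: 6.47
position: [0.4549, 0.312, 0.2087]
ee_rot: [0.0, 0.791, 0.612, 0.0]
contact_force: [-0.7, 0.2, -0.4]
width: 0.0233
gripper_force: 88.0
```

Run:
```python
from rig import sensors, eyes
from mont import *
from fit import proj
s=eyes.get_image("scene")[:,:,::-1];t=eyes.get_image("top")[:,:,::-1]
p=sensors.get_state()["position"];o=p-[0,0,.044]
cv2.imwrite("pics/c5.png",np.hstack([tile(s,205,175,100,120,4),tile(t,200,190,100,120,4)]))
y=-.255;c,q=np.cos(y),np.sin(y)
for l in[(20,9,-80),(20,-9,-80),(-38,-9,-91),(-38,9,-91),(0,0,-85)]:
    l=np.array(l)/1e3;X=o+[c*l[0]-q*l[1],q*l[0]+c*l[1],l[2]];print(l,proj("scene",X)[0].round(1),proj("top",X)[0].round(1))
L=np.array([.526,.2524])
for l in[(0,40,35),(-7,40,39),(-7,20,35),(-7,60,35)]:
    X=[L[0]+(c*l[0]-q*l[1])/1e3,L[1]+(q*l[0]+c*l[1])/1e3,.055+l[2]/1e3];print(l,np.round(X,4),proj("scene",X)[0].round(1),proj("top",X)[0].round(1))
print(p)
```

```text
[ 0.02   0.009 -0.08 ] [239. 233.] [235.6 245.4]
[ 0.02  -0.009 -0.08 ] [241.6 236.1] [240.4 248.2]
[-0.038 -0.009 -0.091] [221.  245.4] [228.9 264.2]
[-0.038  0.009 -0.091] [218.6 242.2] [224.1 261.2]
[ 0.     0.    -0.085] [233.3 238.1] [234.1 252.4]
(0, 40, 35) [0.5361 0.2911 0.09  ] [262.1 227.2] [250.6 231.1]
(-7, 40, 39) [0.5293 0.2929 0.094 ] [259.6 226.6] [249.1 232.1]
(-7, 20, 35) [0.5243 0.2735 0.09  ] [262.9 231.2] [254.5 235.9]
(-7, 60, 35) [0.5344 0.3122 0.09  ] [256.6 224.6] [243.9 229.7]
[0.4553916  0.31213422 0.20968466]
```

View pics/c5.png

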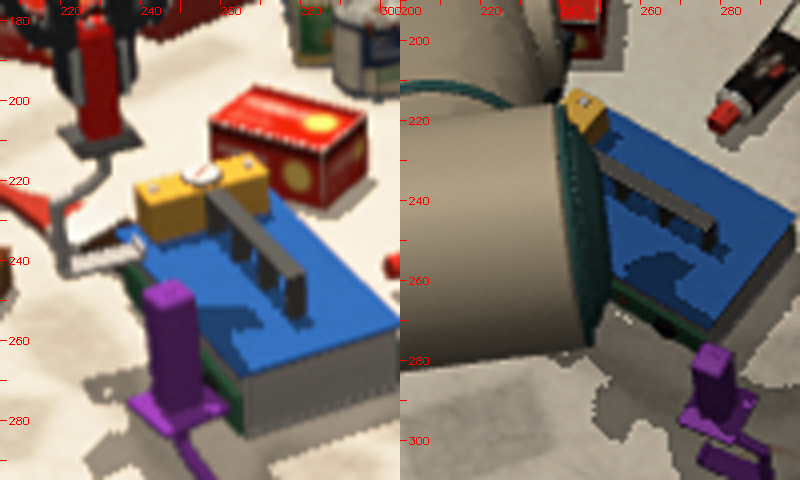

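The blade lies level behind the brass-side loop: blade tip near scene (240,236), loop 3 at about (262,227), purple lifter clear at (248,270). The prediction fits, so I go 5 mm lower and push forward along the lid's x.

Emit:
drive_tool(deltas=[{"linear": [0,0,-5],"twist": 0,"claw": 0},{"linear": [10,-3,-5],"twist": 0,"claw": 0},{"linear": [20,-5,-5],"twist": 0,"claw": 0},{"linear": [30,-8,-5],"twist": 0,"claw": 0},{"linear": [40,-10,-5],"twist": 0,"claw": 0},{"linear": [50,-13,-5],"twist": 0,"claw": 0},{"linear": [50,-13,-5],"twist": 0,"claw": 0}])

```text
clock: 7.15
position: [0.5073, 0.298, 0.2031]
ee_rot: [0.001, 0.791, 0.611, 0.001]
contact_force: [0.1, -0.4, -1.3]
width: 0.0233
gripper_force: 88.1
```

Emit:
drive_tool(deltas=[{"linear": [10,-3,1],"twist": 0,"claw": 0},{"linear": [20,-5,1],"twist": 0,"claw": 0},{"linear": [31,-8,1],"twist": 0,"claw": 0},{"linear": [31,-8,1],"twist": 0,"claw": 0},{"linear": [31,-8,5],"twist": 0,"claw": 0},{"linear": [31,-8,10],"twist": 0,"claw": 0},{"linear": [31,-8,10],"twist": 0,"claw": 0}])

```text
clock: 7.73
position: [0.5354, 0.2912, 0.2146]
ee_rot: [0.0, 0.791, 0.612, 0.001]
contact_force: [0.4, 0.5, -1.4]
width: 0.023
gripper_force: 88.1
```

Run:
```python
from rig import sensors, eyes
from mont import *
s=eyes.get_image("scene")[:,:,::-1]
cv2.imwrite("pics/c6.png",tile(s,220,150,100,130,4))
x=sensors.get_state();print(x["position"],x["contact_force"],x["moment"])
```

```text
[0.5352319  0.29110173 0.21421943] [-0.0214989   0.25863718 -1.38903655] [ 0.02345467  0.00689411 -0.05527012]
```

View pics/c6.png

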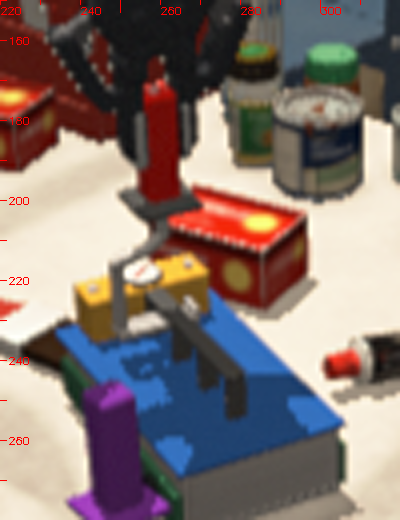

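The blade runs through the loop beside the brass block (blade at (257,231), lip emerging at (267,226)), with no load on it yet. I lift slowly.

Emit:
drive_tool(deltas=[{"linear": [0,0,3],"twist": 0,"claw": 0},{"linear": [0,0,6],"twist": 0,"claw": 0},{"linear": [0,0,8],"twist": 0,"claw": 0},{"linear": [0,0,10],"twist": 0,"claw": 0},{"linear": [0,0,12],"twist": 0,"claw": 0},{"linear": [0,0,12],"twist": 0,"claw": 0},{"linear": [0,0,12],"twist": 0,"claw": 0}], squeeze=110)

```text
clock: 8.37
position: [0.535, 0.2907, 0.2248]
ee_rot: [-0.0, 0.791, 0.612, -0.0]
contact_force: [0.1, 0.1, -7.1]
width: 0.0226
gripper_force: 107.3
```

Emit:
drive_tool(deltas=[{"linear": [0,0,6],"twist": 0,"claw": 0},{"linear": [0,0,14],"twist": 0,"claw": 0},{"linear": [0,0,22],"twist": 0,"claw": 0},{"linear": [0,0,30],"twist": 0,"claw": 0},{"linear": [0,0,38],"twist": 0,"claw": 0},{"linear": [0,0,46],"twist": 0,"claw": 0},{"linear": [0,0,54],"twist": 0,"claw": 0},{"linear": [0,0,60],"twist": 0,"claw": 0},{"linear": [0,0,60],"twist": 0,"claw": 0},{"linear": [0,0,60],"twist": 0,"claw": 0},{"linear": [0,0,60],"twist": 0,"claw": 0},{"linear": [0,0,60],"twist": 0,"claw": 0}])

```text
clock: 9.37
position: [0.5348, 0.2906, 0.2845]
ee_rot: [-0.0, 0.791, 0.612, -0.001]
contact_force: [1.5, -0.4, -6.3]
width: 0.023
gripper_force: 107.4
```

Run:
```python
from rig import sensors, eyes
from mont import *
s=eyes.get_image("scene")[:,:,::-1];t=eyes.get_image("top")[:,:,::-1]
cv2.imwrite("pics/c7.png",np.hstack([tile(s,205,140,120,130,3),tile(t,190,160,120,130,3)]))
x=sensors.get_state();print(x["position"],x["contact_force"],x["moment"])
```

```text
[0.53495805 0.29066332 0.28456909] [ 0.13556365  0.21780579 -7.22800516] [ 0.0321515   0.02381137 -0.01742642]
```

View pics/c7.png

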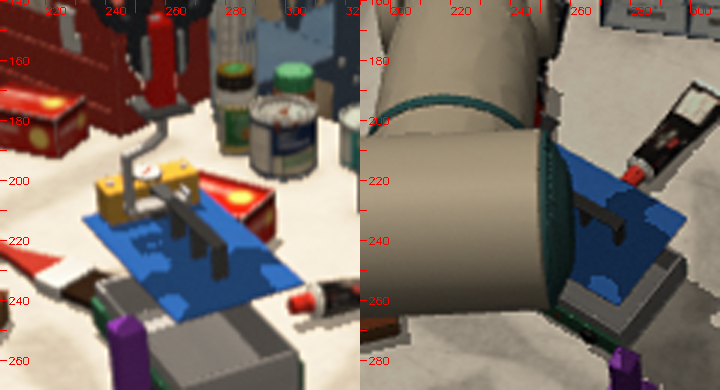

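The lid hangs level and clear of the pot by the brass-side loop (plate corners at scene (232,213), (265,247), (306,234)). I refit its pose in the hand before carrying.

Run:
```python
from fit import *
S,T="scene","top"
o=[(S,(60,-100,5),(306,234.3)),(S,(-60,-100,5),(265,246.7)),(S,(-60,100,5),(232.3,212.7)),(T,(60,-100,5),(299,232.3)),(T,(-60,-100,5),(277.3,261.7))]
for z in(.115,.12,.125):print(z,fit(o,[.53,.25,-.25],z))
```

```text
0.115 (array([ 0.52969145,  0.25525833, -0.23992423]), [[1.7, 0.2], [-0.3, 0.8], [-0.4, 0.0], [0.2, -0.4], [-1.0, -0.2]])
0.12 (array([ 0.5262988 ,  0.25175739, -0.23924608]), [[1.7, -0.5], [-0.5, 0.2], [-0.8, -0.7], [0.9, -0.0], [-0.3, 0.3]])
0.125 (array([ 0.52321077,  0.24856087, -0.24124902]), [[1.7, -1.3], [-0.9, -0.6], [-1.1, -1.6], [1.6, 0.3], [0.2, 0.7]])
```

Emit:
drive_tool(deltas=[{"linear": [0,-3,0],"twist": 0,"claw": 0},{"linear": [0,-9,0],"twist": 0.5,"claw": 0},{"linear": [0,-18,0],"twist": 1,"claw": 0},{"linear": [-1,-30,0],"twist": 2,"claw": 0},{"linear": [-1,-45,0],"twist": 3,"claw": 0},{"linear": [-2,-62,0],"twist": 4,"claw": 0},{"linear": [-2,-80,0],"twist": 5,"claw": 0},{"linear": [-3,-98,0],"twist": 6,"claw": 0},{"linear": [-3,-116,0],"twist": 7,"claw": 0},{"linear": [-4,-134,0],"twist": 8,"claw": 0},{"linear": [-4,-152,0],"twist": 9,"claw": 0},{"linear": [-5,-170,0],"twist": 10,"claw": 0}])

```text
clock: 10.47
position: [0.53, 0.1189, 0.2854]
ee_rot: [0.0, 0.734, 0.679, -0.0]
contact_force: [-0.8, -0.9, -5.8]
width: 0.0226
gripper_force: 107.5
```

Emit:
drive_tool(deltas=[{"linear": [0,-18,0],"twist": 1,"claw": 0},{"linear": [-1,-36,0],"twist": 2,"claw": 0},{"linear": [-1,-54,0],"twist": 3,"claw": 0},{"linear": [-2,-72,0],"twist": 4,"claw": 0},{"linear": [-2,-90,0],"twist": 5,"claw": 0},{"linear": [-3,-108,0],"twist": 5.5,"claw": 0},{"linear": [-3,-125,0],"twist": 6,"claw": 0},{"linear": [-4,-140,0],"twist": 6.5,"claw": 0},{"linear": [-4,-152,0],"twist": 6.5,"claw": 0},{"linear": [-4,-160,0],"twist": 6.5,"claw": 0},{"linear": [-4,-165,0],"twist": 6.5,"claw": 0},{"linear": [-4,-165,0],"twist": 6.5,"claw": 0}])

```text
clock: 11.47
position: [0.5262, -0.0453, 0.2853]
ee_rot: [0.0, 0.695, 0.719, -0.0]
contact_force: [-0.2, -0.1, -6.9]
width: 0.0233
gripper_force: 107.5
```

Run:
```python
from rig import sensors, eyes
from mont import *
s=eyes.get_image("scene")[:,:,::-1];t=eyes.get_image("top")[:,:,::-1]
cv2.imwrite("pics/c8.png",np.hstack([tile(s,290,190,130,175,3),tile(t,300,170,130,175,3)]))
x=sensors.get_state();print(x["position"],x["contact_force"],x["ee_rot"])
```

```text
[ 0.52617771 -0.04369845  0.28518804] [-0.7677403   1.04555288 -6.53311048] [-4.15267690e-04  6.94793697e-01  7.19208845e-01  4.28151518e-04]
```

View pics/c8.png

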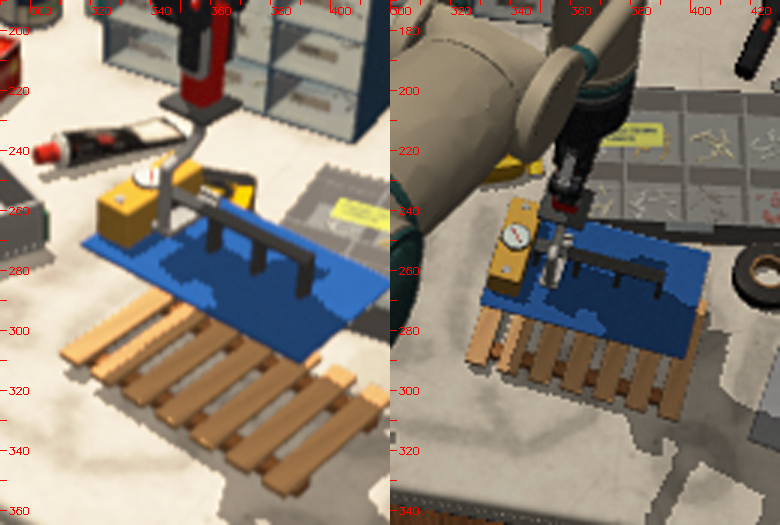

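The lid hangs level over the trivet, its long side parallel to it, with the brass block on the left end (scene (345,252)). I lower it gently.

Emit:
drive_tool(deltas=[{"linear": [0,0,-4],"twist": 0,"claw": 0},{"linear": [0,0,-11],"twist": 0,"claw": 0},{"linear": [0,0,-20],"twist": 0,"claw": 0},{"linear": [0,0,-30],"twist": 0,"claw": 0},{"linear": [0,0,-40],"twist": 0,"claw": 0},{"linear": [0,0,-50],"twist": 0,"claw": 0},{"linear": [0,0,-60],"twist": 0,"claw": 0},{"linear": [0,0,-68],"twist": 0,"claw": 0},{"linear": [0,0,-74],"twist": 0,"claw": 0},{"linear": [0,0,-78],"twist": 0,"claw": 0},{"linear": [0,0,-80],"twist": 0,"claw": 0},{"linear": [0,0,-80],"twist": 0,"claw": 0}])

```text
clock: 12.57
position: [0.5262, -0.0443, 0.2049]
ee_rot: [-0.0, 0.695, 0.719, -0.0]
contact_force: [0.1, 0.4, -5.6]
width: 0.023
gripper_force: 107.4
```

Emit:
drive_tool(deltas=[{"linear": [0,0,-2],"twist": 0,"claw": 0},{"linear": [0,0,-4],"twist": 0,"claw": 0},{"linear": [0,0,-6],"twist": 0,"claw": 0},{"linear": [0,0,-8],"twist": 0,"claw": 0},{"linear": [0,0,-10],"twist": 0,"claw": 0},{"linear": [0,0,-12],"twist": 0,"claw": 0},{"linear": [0,0,-14],"twist": 0,"claw": 0},{"linear": [0,0,-16],"twist": 0,"claw": 0},{"linear": [0,0,-18],"twist": 0,"claw": 0},{"linear": [0,0,-18],"twist": 0,"claw": 0},{"linear": [0,0,-18],"twist": 0,"claw": 0}])

```text
clock: 13.48
position: [0.5264, -0.0443, 0.1875]
ee_rot: [0.0, 0.695, 0.719, 0.0]
contact_force: [-0.4, -0.2, -1.7]
width: 0.0231
gripper_force: 108.0
```

Emit:
drive_tool(deltas=[{"linear": [0,0,-5],"twist": 0,"claw": 0},{"linear": [0,0,-9],"twist": 0,"claw": 0},{"linear": [0,0,-9],"twist": 0,"claw": 0},{"linear": [-10,0,-9],"twist": 0,"claw": 0},{"linear": [-20,-1,-9],"twist": 0,"claw": 0},{"linear": [-30,-1,-9],"twist": 0,"claw": 0},{"linear": [-40,-1,-9],"twist": 0,"claw": 0},{"linear": [-52,-2,-9],"twist": 0,"claw": 0},{"linear": [-64,-2,-9],"twist": 0,"claw": 0},{"linear": [-78,-3,-9],"twist": 0,"claw": 0},{"linear": [-95,-3,-9],"twist": 0,"claw": 0},{"linear": [-95,-3,-9],"twist": 0,"claw": 0}])

```text
clock: 14.48
position: [0.4266, -0.0466, 0.178]
ee_rot: [-0.002, 0.695, 0.719, -0.001]
contact_force: [-0.6, 0.5, -2.5]
width: 0.0225
gripper_force: 108.2
```

Run:
```python
from rig import sensors, eyes
from mont import *
s=eyes.get_image("scene")[:,:,::-1];t=eyes.get_image("top")[:,:,::-1]
cv2.imwrite("pics/c9.png",np.hstack([tile(s,290,230,130,140,3),tile(t,300,210,130,140,3)]))
x=sensors.get_state();print(x["position"],x["contact_force"],x["ee_rot"])
```

```text
[ 0.43086092 -0.04728591  0.17861533] [ 0.80509296 -1.0920336  -1.58684512] [6.90930569e-04 6.94974211e-01 7.19034167e-01 4.85834503e-04]
```

View pics/c9.png

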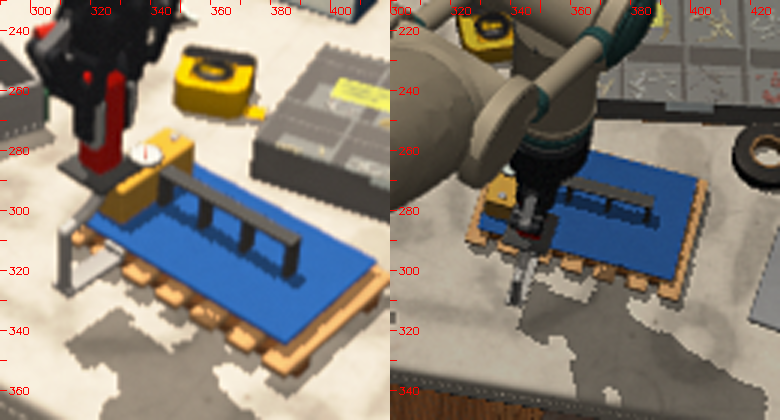

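The lid lies flat and centred on the trivet, with slats showing evenly around it, and the lifter is free at (310,310). I bring the lifter back in front of its rest.

Emit:
drive_tool(deltas=[{"linear": [0,0,15],"twist": 0,"claw": 0},{"linear": [0,-5,40],"twist": 0,"claw": 0},{"linear": [1,-30,50],"twist": -1,"claw": 0},{"linear": [2,-60,50],"twist": -2,"claw": 0},{"linear": [3,-95,50],"twist": -3,"claw": 0},{"linear": [4,-130,50],"twist": -4,"claw": 0},{"linear": [5,-165,50],"twist": -4.5,"claw": 0},{"linear": [6,-200,50],"twist": -4.5,"claw": 0},{"linear": [8,-230,50],"twist": -4.5,"claw": 0},{"linear": [8,-250,50],"twist": -4.5,"claw": 0},{"linear": [8,-256,40],"twist": -4.5,"claw": 0},{"linear": [8,-256,20],"twist": -4.5,"claw": 0}])

```text
clock: 15.58
position: [0.4414, -0.3067, 0.1994]
ee_rot: [0.003, 0.723, 0.691, 0.0]
contact_force: [1.3, 0.7, -2.1]
width: 0.0229
gripper_force: 108.2
```

Emit:
drive_tool(deltas=[{"linear": [0,0,-15],"twist": 0,"claw": 0},{"linear": [0,0,-28],"twist": 0,"claw": 0},{"linear": [0,0,-28],"twist": 0,"claw": 0},{"linear": [0,0,-28],"twist": 0,"claw": 0},{"linear": [0,0,-28],"twist": 0,"claw": 0}])

```text
clock: 16.0
position: [0.4399, -0.3031, 0.1707]
ee_rot: [0.001, 0.722, 0.692, 0.0]
contact_force: [0.3, 0.1, -1.2]
width: 0.023
gripper_force: 108.1
```

Emit:
drive_tool(deltas=[{"linear": [12,0,0],"twist": 0,"claw": 0},{"linear": [24,-1,0],"twist": 0,"claw": 0},{"linear": [36,-1,0],"twist": 0,"claw": 0},{"linear": [48,-2,0],"twist": 0,"claw": 0},{"linear": [60,-3,0],"twist": 0,"claw": 0},{"linear": [72,-3,0],"twist": 0,"claw": 0},{"linear": [84,-4,0],"twist": 0,"claw": 0},{"linear": [90,-4,0],"twist": 0,"claw": 0},{"linear": [90,-4,0],"twist": 0,"claw": 0},{"linear": [90,-4,0],"twist": 0,"claw": 0}])

```text
clock: 16.83
position: [0.5292, -0.307, 0.1699]
ee_rot: [-0.001, 0.722, 0.692, -0.0]
contact_force: [0.8, 0.3, -2.1]
width: 0.0225
gripper_force: 108.1
```

Next I lower it onto the prongs.

Emit:
drive_tool(deltas=[{"linear": [0,0,-2],"twist": 0,"claw": 0},{"linear": [0,0,-4],"twist": 0,"claw": 0},{"linear": [0,0,-6],"twist": 0,"claw": 0},{"linear": [0,0,-8],"twist": 0,"claw": 0},{"linear": [0,0,-9],"twist": 0,"claw": 0},{"linear": [0,0,-9],"twist": 0,"claw": 0},{"linear": [0,0,-9],"twist": 0,"claw": 0}])

```text
clock: 17.42
position: [0.5291, -0.3073, 0.1612]
ee_rot: [-0.0, 0.723, 0.691, 0.0]
contact_force: [-0.2, 0.3, -1.5]
width: 0.0231
gripper_force: 108.1
```

Emit:
drive_tool(deltas=[{"linear": [0,0,-1],"twist": 0,"claw": 0},{"linear": [0,0,-2],"twist": 0,"claw": 0},{"linear": [0,0,-2],"twist": 0,"claw": 0},{"linear": [0,0,-2],"twist": 0,"claw": 0}])

```text
clock: 17.75
position: [0.5294, -0.3074, 0.1599]
ee_rot: [0.0, 0.722, 0.691, 0.0]
contact_force: [-0.9, 0.6, 2.6]
width: 0.0228
gripper_force: 108.5
```

Emit:
drive_tool(deltas=[{"linear": [0,0,0],"twist": 0,"claw": 0.3},{"linear": [0,0,0],"twist": 0,"claw": 0.5},{"linear": [0,0,0],"twist": 0,"claw": 1},{"linear": [0,0,0],"twist": 0,"claw": 1},{"linear": [0,0,0],"twist": 0,"claw": 1},{"linear": [0,0,0],"twist": 0,"claw": 1},{"linear": [0,0,0],"twist": 0,"claw": 1},{"linear": [0,0,20],"twist": 0,"claw": 1},{"linear": [0,0,50],"twist": 0,"claw": 1},{"linear": [0,0,85],"twist": 0,"claw": 1},{"linear": [0,0,120],"twist": 0,"claw": 1},{"linear": [0,0,140],"twist": 0,"claw": 1}], squeeze=20)

```text
clock: 18.75
position: [0.5302, -0.3079, 0.3035]
ee_rot: [0.003, 0.722, 0.691, 0.001]
contact_force: [0.6, -0.5, 1.1]
width: 0.0856
gripper_force: 0.0
```

Emit:
drive_tool(deltas=[{"linear": [0,0,10],"twist": 0,"claw": 1},{"linear": [0,0,10],"twist": 0,"claw": 1},{"linear": [0,0,10],"twist": 0,"claw": 1},{"linear": [0,0,10],"twist": 0,"claw": 1},{"linear": [0,0,10],"twist": 0,"claw": 1},{"linear": [0,0,10],"twist": 0,"claw": 1}])

```text
clock: 19.25
position: [0.5287, -0.3069, 0.3073]
ee_rot: [-0.002, 0.722, 0.691, -0.0]
contact_force: [-0.0, 1.0, 0.5]
width: 0.085
gripper_force: 0.0
```

Run:
```python
from rig import sensors, eyes
from mont import *
s=eyes.get_image("scene")[:,:,::-1];t=eyes.get_image("top")[:,:,::-1]
cv2.imwrite("pics/c10.png",np.hstack([tile(s,300,260,195,145,2),tile(t,320,210,190,145,2)]))
x=sensors.get_state();print(x["position"],x["contact_force"],x["width"])
```

```text
[ 0.52897611 -0.30703812  0.30802555] [-0.28345352  0.91472639  0.73175676] 0.08508156119420926
```

View pics/c10.png

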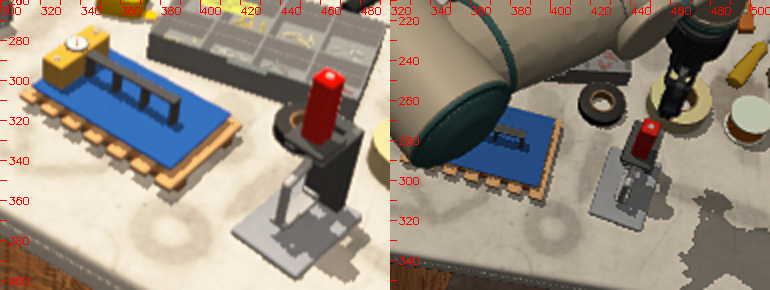

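The lifter hangs upright on its prongs, with its handle top near scene (463,298), and has been let go. The lid is flat and centred on the trivet at scene (365,315), and the hand is clear, so I hand in.

```bash
python3 -c "
from rig import manip
print(manip.sign_off())"
```

```text
the job is handed in; nothing more can be done
None
```

I moved the lid on the lifter by the loop next to the brass block, set it flat and centred on the trivet, hung the lifter back on its rest and let go; handed in at about 19 s (the hand-in returned no verdict).

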